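# Refit the platter of the chocolate scale

### The arm

A 6-joint arm with a two-finger parallel gripper is mounted at the origin on the work surface. World frame = base frame: x ahead of the robot, y to its left, z up, the work surface at z = 0. Lengths are in m, angles in rad, forces in N, time in s.
With the tool pointing down it reaches from about 0.35 to 0.775 m from the base axis. Payload 7.3 kg.
Tool frame: the origin (TCP) lies midway between the tips of the shut fingers; the grasp point (between the pads) lies 19 mm behind it (manip.grip_depth is the distance from the TCP to the grasp point, in m); z points along the fingers, y is the line along which they close (so a half turn about z gives the same grasp; the last joint's range is limited). The gripper opens to 92 mm and grips with 3 to 60 N. Pads are 19 mm wide; open, the fingers measure 130 mm over their backs; the gripper's body (75 mm by 190 mm) begins 47 mm behind the grasp point.
Start: joints at [-1.414, 0.342, 1.524, -0, 1.275, -0.146], TCP at [0.157, -0.501, 0.227] pointing down, gripper open.
Joint ranges: [-2.53, 2.53], [-0.77, 2.02], [0.04, 2.7], [-1, 4.14], [0.28, 2.66], [-3.11, 3.11]. Speed limits (rad/s): [2.57, 2.57, 3.14, 3.14, 3.14, 3.14].

### API

Orientations are given as a unit quaternion [w, x, y, z].
In Python, from bench import manip, get_image, order, silhouettes gives the robot as it stands.
- The arm moves only by the shell command python3 -m creep 'ROWS' [OPENING] [FORCE]. ROWS is JSON, one flat list of numbers, 4 for each row, row after row: the shift along the tool's x, y, z in m, then the turn about the tool's z in degrees. A call has 1 to 12 rows; each row is the pose to reach, as a shift and turn from the pose commanded when the call began, along the tool's axes at that moment; what a row does not reach only later rows make up. A row lasts 1/8 s, in which the tool goes at most 62.5 mm and 10.7 degrees, less where a joint would pass 70% of its speed; a pose out of reach is approached as far as the arm can. A call with a gripper value outside its range is refused whole. OPENING is the opening, from -1 (shut) to 1 (fully open), set as the call begins (- or left out, the last holds). The fingers move at their own pace and stop on an object; FORCE is the grip in N (left out, the last holds). Time passes only in rows, so rows that repeat a pose let the fingers close. It gives the time, the measured TCP pose, the force, the opening and the grip force at its end, in the units of the state.
- manip.observe(): the state, without advancing time (a new reading comes with each control period).
- get_image(name): name is "scene" or "top" or "wrist"; returns a dict with "color" (400x640x3 uint8, red, green, blue), "vertical_fov" (degrees; the focal length in pixels is half the picture's height over the tangent of half this angle, whatever the lens; pixels are square), "cx", "cy" (the principal point, pixels), "camera_from_world" (4x4, takes a point from world to camera coordinates). Camera axes: x right, y down, z forward; pixel columns grow to the right and rows downward; lengths in m; the calibration is good to about 2 mm. A picture is of the moment at which its call begins. There is no depth.
- order.close_job(): hands the job in; it is judged then, once.
Trained networks look in the newest picture that a camera, given by its name, has taken for a name from the list of things; names that differ only in an ending like _2 or _b are one class to them, and where a whole thing is asked for, a point or a joint stands for the part that bears it (a point fixed in the world has none). Each returns a list of dicts, best first, with "confidence" (0 to 1); they miss things now and then, are a little off and sometimes report something else, mostly with a low value. They report only what shows in the picture. A call takes as long as a camera call. They do not tell look-alikes from the thing itself.
- silhouettes(camera, label): "mask" (400x640 bool, what is visible of it) and "box" ([left, top, right, bottom] in pixels, round what is visible of it).
The state is a dict: "clock": time; "q": joint angles; "joint_vel": joint speeds; "tau": joint torques, N m; "ee_pos": TCP position; "orientation": TCP orientation; "ft_force": force on the tool from outside, world axes, zero at the start; "ft_torque": the same for the moment, N m; "finger_gap": opening from 0.0 (shut) to 1.0 (fully open); "gripper_force": force on a finger pad.
Only numpy, scipy, OpenCV 4.12 (cv2) and the standard library are available. Lean on these libraries where they do the work, as an engineer would, in place of code of your own. Each camera call takes 0.05 s, during which the arm holds its last target. There are 200 camera calls.

### The job

Put the steel platter back on the white scale: lay it centred and squarely, long side along the long side of the raised black support, then press the platter down until the support has gone all the way down and the platter sits level. Leave the chocolate tablet where it lies.

Things in the scene. Friction and masses are not known exactly. Their poses are not given: they have to be found in the camera images.
- platter_center (a point): the loose weighing platter of the scale: a plain bright steel plate, 60 mm (its x) by 124 mm (its y) by 12 mm thick, about 0.15 kg, lying flat on the bench. The point is its centre, half-way up (6 mm over its underside); z is up. Half a turn about z makes no difference to how it fits.
- support_top (a point): black plate with four orange dots, 44 mm (its x) by 90 mm (its y), standing proud amid the fixed white scale (170 x 170 mm, top 45 mm above the bench). Point: centre of its upper face, where the platter lies; z is up. The face is 59 to 63 mm above the bench at first, 49 mm when fully down. Fitted: platter centred on it, y axes parallel, either way round.
- support (a joint): how far the support has been pushed down, in m: 0 is fully up, 0.014 is fully down against its stop; it starts between 0 and 0.004. It slides straight down on a stiff stem without a spring: it takes about 5 N to move, carries the platter's weight without sinking, and stays where it is left.
- tablet_center (a point): a bystander to leave alone: a dark brown bar of chocolate moulded in eight blocks, 56 mm (its x) by 116 mm (its y) by 12 mm, lying flat on the bench. The point is its centre, half-way up.
Mind the look-alikes: they are no part of the job. What is shaped like the part that bears platter_center but pink or purple is not meant.

How it is judged:
On the way:
1. the platter lies on the support while the support still stands proud (horizontal distance between platter_center and support_top below 0.018 m and z of platter_center in the frame of support_top between 0.002 and 0.01 m and value of joint support below 0.01 m), for 0.1 s.
At the end, for the whole second after the job is handed in: Platter resting on the support (2 to 10 mm above its face), centres within 18 mm, long sides parallel within 15 degrees, level within 10 degrees; support down by more than 11.5 of its 14 mm; chocolate tablet within 30 mm of where it lay (value of joint support above 0.0115 m and horizontal distance between platter_center and support_top below 0.018 m and z of platter_center in the frame of support_top between 0.002 and 0.01 m and angle between the y axis of platter_center and the y axis of support_top, either way round below 0.26 rad and angle between platter_center's own z axis and vertical below 0.17 rad and distance of tablet_center from where it was at the start of the episode below 0.03 m); the robot touches nothing.
It fails at once if the chocolate tablet is moved more than 30 mm (distance of tablet_center from where it was at the start of the episode above 0.03 m).
It also fails if it takes over 45 s, if anything falls off the work surface, if the arm or the gripper's body presses on something with over 40 N, if the wrist force passes 120 N, or if a joint passes its speed limit or range.

## Working session

There is one attempt and no reset: what is moved stays moved. The work goes in short steps, Python scripts to look and compute and a shell command to move; the robot and the scene stay as the last step left them, time stands still between calls to the robot, and variables do not carry over. Pictures are saved under pics/ and viewed, at most 10 in all, crops included, and the job is handed in when it is done.

```bash
mkdir -p pics; cat > h.py <<'E'
import numpy as np, cv2
from bench import manip, get_image, order, silhouettes
def K(im):
    f=im["color"].shape[0]/2/np.tan(np.radians(im["vertical_fov"])/2); return f
def ray(im,uv,z):
    f=K(im); M=np.array(im["camera_from_world"]); R=M[:3,:3]; c=-R.T@M[:3,3]
    uv=np.atleast_2d(np.array(uv,float))
    d=np.c_[(uv[:,0]-im["cx"])/f,(uv[:,1]-im["cy"])/f,np.ones(len(uv))]@R
    return c+d*((z-c[2])/d[:,2])[:,None]
def rect(im,mask,z):
    m=mask.astype(np.uint8); n,l,s,_=cv2.connectedComponentsWithStats(m)
    k=1+np.argmax(s[1:,4]); cs,_=cv2.findContours((l==k).astype(np.uint8),cv2.RETR_EXTERNAL,cv2.CHAIN_APPROX_NONE)
    p=ray(im,cs[0][:,0,:],z)[:,:2]
    b=cv2.boxPoints(cv2.minAreaRect((p*1000).astype(np.float32)))/1000
    e1,e2=b[1]-b[0],b[2]-b[1]
    L=e1 if np.linalg.norm(e1)>np.linalg.norm(e2) else e2
    return b.mean(0).round(4), sorted([round(float(np.linalg.norm(e)),4) for e in(e1,e2)]), round(float(np.degrees(np.arctan2(L[1],L[0])))%180,1)
E
python3 - <<'E'
from h import *
a=get_image("top"); b=get_image("scene")
cv2.imwrite("pics/top.png",a["color"][...,::-1]); cv2.imwrite("pics/scene.png",b["color"][...,::-1])
for n,im in(("top",a),("scene",b)):
  M=np.array(im["camera_from_world"]);print(n,"cam",(-M[:3,:3].T@M[:3,3]).round(3))
  for l,z in(("platter_center",.012),("support_top",.061),("tablet_center",.012),("support",.061)):
    for s in silhouettes(n,l): print(n,l,round(s["confidence"],2),np.array(s["box"]).round(),rect(im,s["mask"],z))
s=manip.observe();print(s["ee_pos"],s["orientation"],s["finger_gap"],s["ft_force"])
E
```

```text
top cam [0.417 0.008 1.028]
top platter_center 0.97 [304. 240. 371. 294.] (array([ 0.3735, -0.0178], dtype=float32), [0.0622, 0.1253], 66.1)
top platter_center 0.78 [192. 258. 248. 320.] (array([0.325 , 0.2182], dtype=float32), [0.0595, 0.1243], 136.8)
top platter_center 0.73 [223. 207. 285. 245.] (array([0.4572, 0.1499], dtype=float32), [0.0618, 0.1239], 87.9)
top support_top 0.6 [372. 161. 415. 186.] (array([ 0.5637, -0.125 ], dtype=float32), [0.0438, 0.089], 91.2)
top tablet_center 0.71 [229. 116. 290. 147.] (array([0.654 , 0.1444], dtype=float32), [0.0603, 0.1172], 84.5)
top support 0.91 [367. 164. 413. 184.] (array([ 0.5627, -0.1241], dtype=float32), [0.0418, 0.087], 91.2)
scene cam [1.084 0.384 0.861]
scene platter_center 0.83 [312. 168. 361. 208.] (array([ 0.3781, -0.0148], dtype=float32), [0.0651, 0.1299], 67.0)
scene platter_center 0.67 [352. 216. 413. 261.] (array([0.461 , 0.1528], dtype=float32), [0.0676, 0.124], 89.2)
scene platter_center 0.67 [406. 198. 463. 224.] (array([0.3295, 0.2204], dtype=float32), [0.0672, 0.1294], 139.9)
scene support_top 0.64 [232. 189. 274. 219.] (array([ 0.5658, -0.1216], dtype=float32), [0.0481, 0.0922], 91.3)
scene tablet_center 0.82 [298. 279. 364. 328.] (array([0.6601, 0.1479], dtype=float32), [0.0606, 0.1199], 84.8)
scene support 0.61 [232. 188. 273. 215.] (array([ 0.5647, -0.1214], dtype=float32), [0.0479, 0.0924], 91.7)
[ 0.15656414 -0.50111539  0.22672601] [ 1.73831784e-05  9.88561208e-01  1.50820214e-01 -2.26910091e-06] 0.9983778434599047 [0.34447537 0.02055499 0.08393387]
```

View pics/top.png

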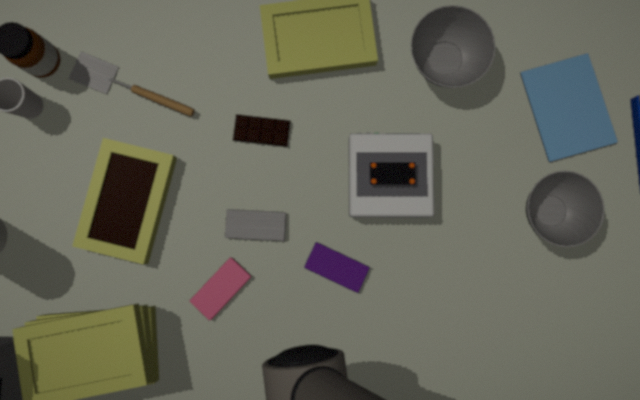

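View pics/scene.png

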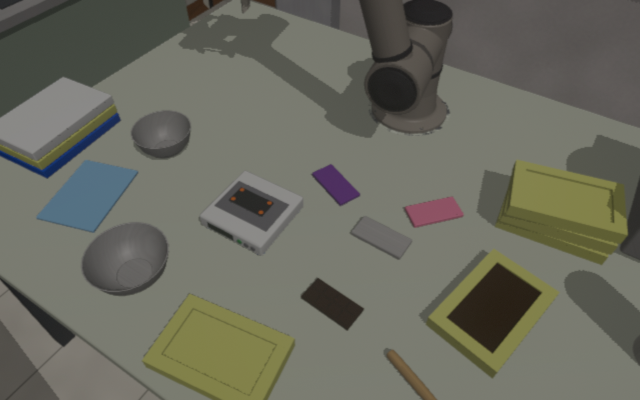

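Candidates shaped like the platter in the top view are the grey steel plate at (255,225), the pink one at (220,288) and the purple one at (337,267). The tablet is at (262,130) and the support at (393,174). By its description, the platter is the grey plate. I'll check that with a close crop.

```bash
python3 - <<'E'
import cv2
a=cv2.imread("pics/top.png")[190:310,180:390]
cv2.imwrite("pics/crop.png",cv2.resize(a,None,fx=3.5,fy=3.5,interpolation=cv2.INTER_CUBIC))
E
```

```text
(no output)
```

View pics/crop.png

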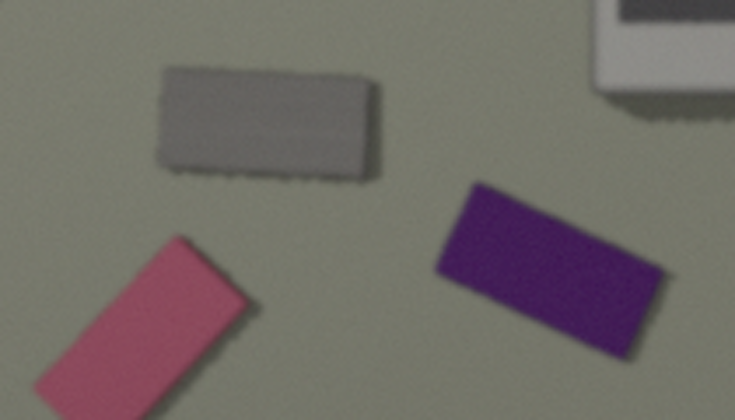

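The crop shows plain grey steel at crop (265,122). The other two plates are pink at (140,320) and purple at (550,270), so the grey one is the platter. Now I'll move above it.

```bash
python3 -m creep '[0.05,-0.03,0,0, 0.1,-0.06,0,0, 0.15,-0.09,0,-8, 0.2,-0.12,0,-16, 0.25,-0.15,0,-24, 0.3,-0.18,0,-32, 0.34,-0.21,0,-40, 0.365,-0.265,0,-48, 0.39,-0.32,0,-56, 0.415,-0.375,0,-64, 0.44,-0.43,0,-70.6, 0.46,-0.485,0,-70.6]' 1
python3 -m creep '[0.045,0.03,0,0, 0.055,0.03,0,0, 0.055,0.03,0,0]' && python3 - <<'E'
from h import *
s=manip.observe();print(s["ee_pos"],s["orientation"],s["ft_force"],s["q"])
E
```

```text
clock: 2.0
ee_pos: [0.4512, 0.101, 0.227]
orientation: [0.0, 0.719, 0.695, 0.0]
ft_force: [1.0, -0.9, -0.6]
finger_gap: 1.002
gripper_force: 0.0
clock: 2.38
ee_pos: [0.4825, 0.1531, 0.2263]
orientation: [-0.0, 0.719, 0.695, -0.001]
ft_force: [-0.1, 0.0, 0.0]
finger_gap: 1.003
gripper_force: 0.0
[0.48246424 0.15307455 0.22633137] [-1.83789694e-04  7.19180510e-01  6.94823019e-01 -5.76766530e-04] [-0.13967415  0.02972136  0.01424864] [ 1.55942795e-01  3.08608374e-01  1.57417486e+00 -3.80340338e-04
  1.25996470e+00  1.90507735e-01]
```

```bash
python3 - <<'E'
from h import *
w=get_image("wrist");cv2.imwrite("pics/w1.png",w["color"][...,::-1])
for s in silhouettes("wrist","platter_center"): print(round(s["confidence"],2),s["box"],rect(w,s["mask"],.012))
p=manip.observe()["ee_pos"];M=np.array(w["camera_from_world"]);print(p,(-M[:3,:3].T@M[:3,3]).round(3))
E
```

```text
0.65 [142.1, 77.1, 250.0, 176.5] (array([0.3271, 0.2205], dtype=float32), [0.0614, 0.1237], 138.2)
0.62 [218.6, 247.2, 284.0, 316.0] (array([ 0.3601, -0.0486], dtype=float32), [0.0521, 0.067], 160.1)
[0.48246623 0.15192004 0.2266411 ] [0.486 0.234 0.384]
```

View pics/w1.png

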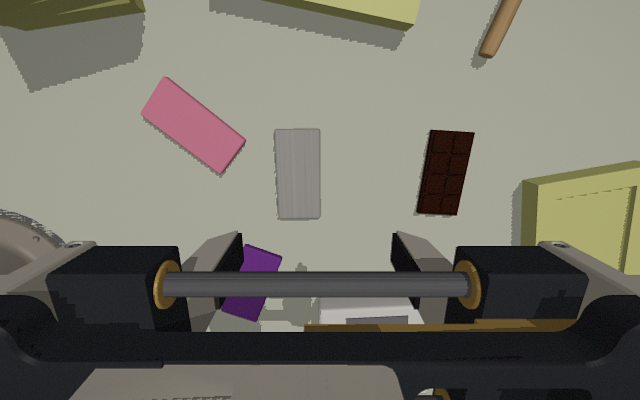

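The wrist view shows the steel platter with corners near (275,129), (320,129), (321,218) and (278,219). The tablet is on the right at (446,172).

```bash
python3 - <<'E'
from h import *
w=get_image("wrist");p=ray(w,[(275,129),(320,129),(321,218),(278,219)],.012)
m=np.zeros((400,640),np.uint8);cv2.fillPoly(m,[np.array([(275,129),(320,129),(321,218),(278,219)])],1);print(rect(w,m,.012),p.mean(0))
g=cv2.cvtColor(w["color"],cv2.COLOR_RGB2HSV)[110:235,262:335]
for s in silhouettes("wrist","platter_center"): print(s["box"],rect(w,s["mask"],.012))
E
```

```text
(array([0.458 , 0.1506], dtype=float32), [0.0612, 0.124], 88.2) [0.45826205 0.15086328 0.012     ]
[140.5, 76.6, 246.3, 173.0] (array([0.3268, 0.2202], dtype=float32), [0.0613, 0.1238], 138.1)
[274.1, 126.0, 320.1, 219.0] (array([0.4561, 0.1526], dtype=float32), [0.0597, 0.1248], 88.1)
[222.3, 244.2, 285.0, 321.9] (array([0.3955, 0.0251], dtype=float32), [0.0452, 0.0578], 165.5)
```

```bash
python3 -m creep '[-0.002,-0.025,0.04,0, -0.002,-0.025,0.09,0, -0.002,-0.025,0.14,0, -0.002,-0.025,0.18,0, -0.002,-0.025,0.19,0, -0.002,-0.025,0.19,0, -0.002,-0.025,0.19,0]'
```

```text
clock: 3.45
ee_pos: [0.4591, 0.1517, 0.0383]
orientation: [0.001, 0.72, 0.694, 0.001]
ft_force: [0.8, -0.2, 0.0]
finger_gap: 1.0
gripper_force: 0.0
```

```bash
python3 -m creep '[0,-0.002,0.02,0, 0,-0.002,0.031,0, 0,-0.002,0.035,0, 0,-0.002,0.035,0, 0,-0.002,0.035,0]'
python3 -m creep '[0,0,0,0, 0,0,0,0, 0,0,0,0, 0,0,0,0, 0,0,0,0, 0,0,0,0, 0,0,0,0, 0,0,0,0]' -1 30
```

```text
clock: 4.08
ee_pos: [0.4563, 0.1519, 0.0022]
orientation: [0.0, 0.72, 0.694, 0.0]
ft_force: [0.3, -0.5, 0.1]
finger_gap: 1.003
gripper_force: 0.0
clock: 5.08
ee_pos: [0.456, 0.1518, 0.0017]
orientation: [0.0, 0.72, 0.694, 0.0]
ft_force: [0.6, -0.2, 1.6]
finger_gap: 0.651
gripper_force: 30.0
```

```bash
python3 -m creep '[0,0,-0.02,0, 0,0,-0.06,0, 0,0,-0.1,0, 0,0,-0.13,0, -0.045,0.02,-0.14,0, -0.09,0.04,-0.14,0, -0.135,0.06,-0.14,0, -0.18,0.08,-0.14,-1, -0.225,0.1,-0.14,-2, -0.26,0.114,-0.14,-3.2, -0.272,0.1176,-0.14,-3.2, -0.272,0.1176,-0.14,-3.2]'
python3 -m creep '[0,0,0,0,0,0,0,0]'; python3 - <<'E'
from h import *
w=get_image("wrist");cv2.imwrite("pics/w2.png",w["color"][...,::-1])
print(manip.observe()["ee_pos"],manip.observe()["orientation"])
t=get_image("top");cv2.imwrite("pics/t2.png",cv2.resize(t["color"][100:260,280:480,::-1],None,fx=3.5,fy=3.5))
for c,im in(("wrist",w),("top",t)):
  for l,z in(("platter_center",.14),("support_top",.061)):
    for s in silhouettes(c,l): print(c,l,round(s["confidence"],2),s["box"],rect(im,s["mask"],z))
E
```

```text
clock: 6.58
ee_pos: [0.5632, -0.1242, 0.1411]
orientation: [-0.001, 0.7, 0.714, -0.0]
ft_force: [0.1, 0.3, -1.4]
finger_gap: 0.645
gripper_force: 30.0
clock: 6.82
ee_pos: [0.5635, -0.1229, 0.1418]
orientation: [-0.0, 0.699, 0.715, 0.0]
ft_force: [-0.2, 0.1, -2.3]
finger_gap: 0.647
gripper_force: 30.0
[ 0.56356236 -0.12309443  0.14188512] [-1.99963894e-05  6.99504916e-01  7.14627786e-01  1.14431438e-05]
wrist platter_center 0.83 [260.6, 144.5, 372.6, 321.5] (array([ 0.5633, -0.1001], dtype=float32), [0.0635, 0.0783], 91.5)
wrist platter_center 0.7 [76.9, 2.8, 175.0, 150.8] (array([ 0.4597, -0.0291], dtype=float32), [0.0357, 0.0687], 66.3)
top platter_center 0.8 [303.1, 239.0, 347.4, 283.9] (array([0.3887, 0.0056], dtype=float32), [0.0518, 0.0606], 64.9)
top platter_center 0.77 [190.6, 257.3, 249.5, 320.0] (array([0.3366, 0.1912], dtype=float32), [0.0531, 0.1085], 138.9)
top platter_center 0.46 [362.8, 146.4, 374.0, 164.2] (array([ 0.5809, -0.0675], dtype=float32), [0.0145, 0.0239], 0.8)
```

View pics/w2.png

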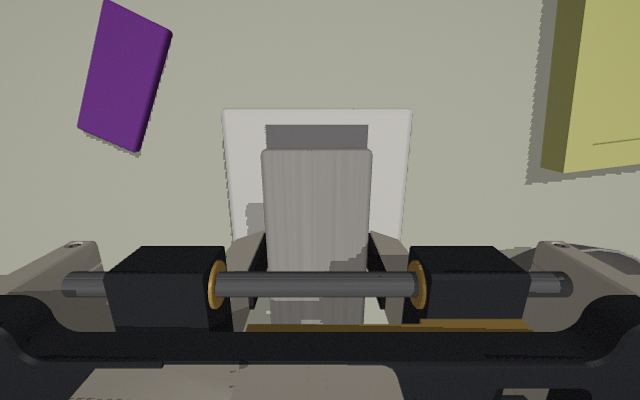

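The wrist view shows the platter gripped level and square. Its far edge runs from (263,150) to (371,150), and the scale's far edge behind it from (223,110) to (411,110).

```bash
python3 - <<'E'
from h import *
w=get_image("wrist");z=manip.observe()["ee_pos"][2]
print(ray(w,[(262,150),(372,150)],z+.0103), ray(w,[(223,110),(411,110)],.045))
E
```

```text
[[ 0.53457968 -0.06261578  0.15206454]
 [ 0.59174637 -0.06142484  0.15206454]] [[ 0.48182776 -0.04327992  0.045     ]
 [ 0.64382839 -0.03990666  0.045     ]]
```

```bash
python3 -m creep '[0,0,0.03,0, 0,0,0.055,0, 0,0,0.068,0, 0,0,0.073,0, 0,0,0.073,0, 0,0,0.073,0]'
python3 -m creep '[0,0,0.001,0, 0,0,0.002,0, 0,0,0.003,0, 0,0,0.003,0]'
python3 -m creep '[0,0,0.001,0, 0,0,0.002,0, 0,0,0.002,0]'
```

```text
clock: 7.92
ee_pos: [0.5643, -0.1244, 0.0696]
orientation: [0.001, 0.7, 0.714, 0.0]
ft_force: [0.2, 0.7, -2.1]
finger_gap: 0.651
gripper_force: 30.0
clock: 8.43
ee_pos: [0.5636, -0.1242, 0.0656]
orientation: [-0.0, 0.7, 0.714, -0.0]
ft_force: [0.2, 0.3, -2.6]
finger_gap: 0.648
gripper_force: 30.0
clock: 8.8
ee_pos: [0.5636, -0.1242, 0.0636]
orientation: [-0.0, 0.7, 0.714, -0.0]
ft_force: [-0.6, 0.3, -2.2]
finger_gap: 0.649
gripper_force: 30.0
```

```bash
python3 -m creep '[0,0,0.001,0, 0,0,0.001,0]'
python3 -m creep '[0,0,0.001,0, 0,0,0.001,0]'
python3 -m creep '[0,0,0.001,0, 0,0,0.001,0]'
```

```text
clock: 9.05
ee_pos: [0.5637, -0.1242, 0.0626]
orientation: [-0.0, 0.7, 0.714, -0.0]
ft_force: [-0.1, 0.1, -2.0]
finger_gap: 0.648
gripper_force: 30.0
clock: 9.3
ee_pos: [0.5638, -0.1243, 0.0618]
orientation: [0.0, 0.7, 0.714, 0.0]
ft_force: [-0.4, -0.6, -0.6]
finger_gap: 0.65
gripper_force: 30.0
clock: 9.55
ee_pos: [0.5638, -0.1242, 0.061]
orientation: [0.0, 0.7, 0.714, 0.0]
ft_force: [-1.1, -0.2, 2.3]
finger_gap: 0.651
gripper_force: 30.0
```

The force changed sign at a TCP height of about 0.061 m, so the platter is in contact. I'll release it, rise and look.

```bash
python3 -m creep '[0,0,0,0, 0,0,0,0, 0,0,0,0, 0,0,0,0, 0,0,0,0, 0,0,0,0]' 1
python3 -m creep '[0,0,-0.02,0, 0,0,-0.06,0, -0.02,0,-0.1,0, -0.06,0,-0.13,0, -0.11,0,-0.14,0, -0.12,0,-0.14,0, -0.12,0,-0.14,0]' -1
python3 - <<'E'
from h import *
w=get_image("wrist");cv2.imwrite("pics/w3.png",w["color"][...,::-1])
t=get_image("scene")
print(manip.observe()["ee_pos"])
for c,im in(("wrist",w),("scene",t)):
    for s in silhouettes(c,"platter_center"): print(c,round(s["confidence"],2),s["box"],rect(im,s["mask"],.073))
E
```

```text
clock: 10.3
ee_pos: [0.5637, -0.1242, 0.0607]
orientation: [0.0, 0.7, 0.714, -0.0]
ft_force: [0.7, -0.3, -0.4]
finger_gap: 0.998
gripper_force: 0.0
clock: 11.18
ee_pos: [0.5657, -0.2443, 0.2]
orientation: [-0.001, 0.7, 0.714, -0.0]
ft_force: [0.4, 0.6, -0.4]
finger_gap: 0.29
gripper_force: 0.0
[ 0.56587056 -0.2428695   0.20003765]
wrist 0.72 [282.1, 0.0, 351.9, 135.8] (array([ 0.5639, -0.1278], dtype=float32), [0.0605, 0.1149], 91.1)
wrist 0.64 [91.9, 2.4, 163.4, 34.0] (array([ 0.3968, -0.0874], dtype=float32), [0.0278, 0.0597], 1.1)
scene 0.77 [308.8, 165.9, 356.5, 205.4] (array([0.4299, 0.0112], dtype=float32), [0.0611, 0.12], 64.8)
scene 0.66 [222.2, 177.7, 282.5, 221.2] (array([ 0.5686, -0.1192], dtype=float32), [0.0642, 0.1259], 91.6)
scene 0.55 [406.3, 199.0, 459.8, 222.7] (array([0.3829, 0.2329], dtype=float32), [0.06, 0.1182], 138.5)
```

View pics/w3.png

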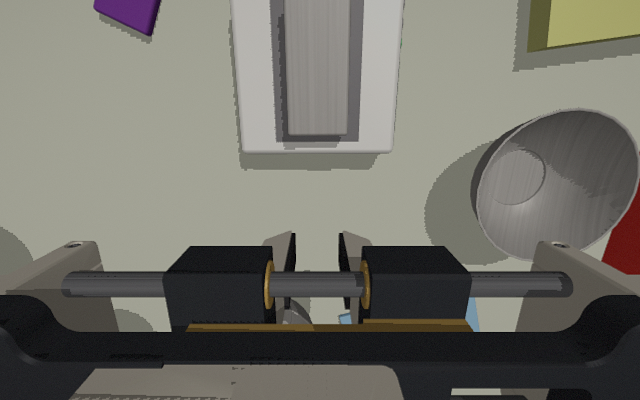

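The wrist view shows the platter lying level and square on the support, with its near edge at (288–348,135). The fingers are closing. I'll go back over the centre and press.

```bash
python3 -m creep '[0.05,0,0,0, 0.1,0,0.03,0, 0.12,0,0.07,0, 0.12,0,0.1,0, 0.12,0,0.115,0, 0.12,0,0.12,0, 0.12,0,0.12,0]' -1
python3 -m creep '[0,0,0.002,0, 0,0,0.004,0, 0,0,0.006,0, 0,0,0.008,0, 0,0,0.01,0, 0,0,0.01,0]'
```

```text
clock: 12.25
ee_pos: [0.5642, -0.1245, 0.0813]
orientation: [0.001, 0.7, 0.714, 0.0]
ft_force: [-0.6, -0.7, -0.2]
finger_gap: 0.004
gripper_force: 0.0
clock: 13.0
ee_pos: [0.5637, -0.1242, 0.0706]
orientation: [-0.0, 0.7, 0.714, -0.0]
ft_force: [1.5, 0.8, -0.3]
finger_gap: 0.006
gripper_force: 0.0
```

```bash
python3 -m creep '[0,0,0.001,0, 0,0,0.002,0, 0,0,0.003,0, 0,0,0.004,0, 0,0,0.004,0]'
python3 -m creep '[0,0,0.001,0, 0,0,0.002,0, 0,0,0.003,0, 0,0,0.004,0, 0,0,0.004,0]'
python3 -m creep '[0,0,0.001,0, 0,0,0.002,0, 0,0,0.002,0]'
```

```text
clock: 13.62
ee_pos: [0.5637, -0.1242, 0.0666]
orientation: [0.0, 0.7, 0.714, -0.0]
ft_force: [-0.3, 0.9, 2.4]
finger_gap: 0.001
gripper_force: 0.8
clock: 14.25
ee_pos: [0.5637, -0.1242, 0.0625]
orientation: [-0.0, 0.7, 0.714, -0.0]
ft_force: [-1.1, -0.0, 1.6]
finger_gap: 0.005
gripper_force: 0.6
clock: 14.62
ee_pos: [0.5638, -0.1242, 0.0612]
orientation: [0.0, 0.7, 0.714, 0.0]
ft_force: [-1.5, 0.0, 6.7]
finger_gap: 0.002
gripper_force: 3.3
```

```bash
python3 -m creep '[0,0,0.001,0, 0,0,0.001,0]'
python3 -m creep '[0,0,0.001,0, 0,0,0.001,0]'
```

```text
clock: 14.88
ee_pos: [0.5638, -0.1243, 0.0611]
orientation: [0.0, 0.7, 0.714, 0.0]
ft_force: [-4.4, 0.8, 12.3]
finger_gap: 0.002
gripper_force: 6.7
clock: 15.12
ee_pos: [0.5638, -0.1242, 0.061]
orientation: [0.001, 0.7, 0.714, 0.0]
ft_force: [-6.5, 2.1, 20.7]
finger_gap: 0.005
gripper_force: 10.0
```

The force now rises without further travel at 0.061 m, which is 49 + 12 mm, so the support is against its stop. I'll retreat and check.

```bash
python3 -m creep '[0,0,-0.005,0, 0,0,-0.03,0, 0,0,-0.08,0, -0.04,0,-0.12,0, -0.09,0,-0.14,0, -0.13,0,-0.14,0, -0.13,0,-0.14,0]'
python3 - <<'E'
from h import *
w=get_image("wrist");t=get_image("scene")
cv2.imwrite("pics/s4.png",cv2.resize(t["color"][140:260,170:330,::-1],None,fx=4,fy=4))
for c,im in(("wrist",w),("scene",t)):
    for s in silhouettes(c,"platter_center"): print(c,round(s["confidence"],2),s["box"],rect(im,s["mask"],.061))
E
```

```text
clock: 16.0
ee_pos: [0.5659, -0.257, 0.198]
orientation: [0.0, 0.701, 0.713, -0.0]
ft_force: [-0.5, -0.0, 0.3]
finger_gap: 0.007
gripper_force: 0.0
wrist 0.6 [282.9, 0.0, 348.9, 119.9] (array([ 0.5642, -0.1336], dtype=float32), [0.0607, 0.107], 91.0)
wrist 0.56 [95.1, 1.9, 154.0, 21.6] (array([ 0.3915, -0.0916], dtype=float32), [0.0174, 0.0477], 1.0)
scene 0.86 [224.0, 182.3, 281.1, 222.3] (array([ 0.568 , -0.1194], dtype=float32), [0.0684, 0.131], 91.7)
scene 0.67 [309.0, 166.2, 358.2, 208.7] (array([0.4189, 0.0062], dtype=float32), [0.0631, 0.1239], 67.0)
scene 0.57 [404.0, 196.8, 463.4, 224.3] (array([0.372 , 0.2308], dtype=float32), [0.0623, 0.1209], 139.0)
```

View pics/s4.png

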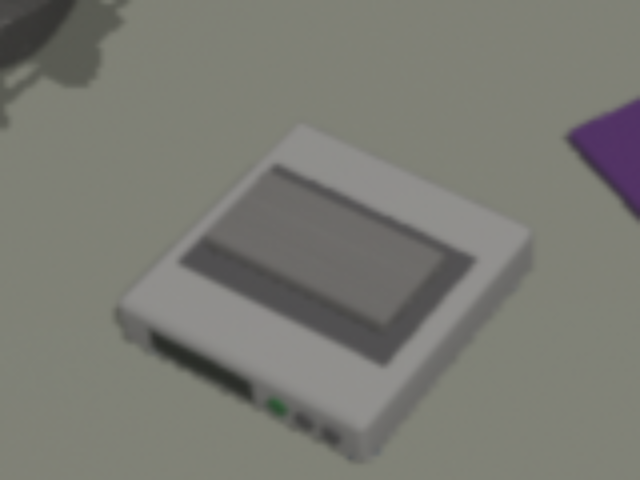

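The platter (crop centre about (325,245)) lies square, level and low in the scale. The arm is clear.

```bash
python3 -c "
from bench import order
print(order.close_job())"
```

```text
the job is handed in; nothing more can be done
None
```

The steel platter is back on the scale, centred, square and level. I pressed the support down to its stop, left the chocolate tablet alone, and handed the job in at about 16 s; no verdict came back.

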